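# Hook open the high cupboard flap with the reach pole

### The arm

A 6-joint arm with a two-finger parallel gripper is mounted at the origin on a cart in front of the work surface, level with it; the furniture and walls round the work are solid. World frame = base frame: x ahead of the robot, y to its left, z up, the work surface at z = 0. Lengths are in m, angles in degrees, forces in N, time in s.
With the tool pointing down it reaches from about 0.25 to 0.725 m from the base axis. Payload 4 kg.
Tool frame: the origin (TCP) lies midway between the tips of the shut fingers; the grasp point (between the pads) lies 19 mm behind it (hold_point_z is the distance from the TCP to the grasp point, in m); z points along the fingers, y is the line along which they close (so a half turn about z gives the same grasp; the last joint's range is limited). The gripper opens to 85 mm and grips with 20 to 120 N. Pads are 22 mm wide; open, the fingers measure 114 mm over their backs; the gripper's body (76 mm by 85 mm) begins 54 mm behind the grasp point. The pads swing forward as they close: fully open they stand 13 mm farther back than shut.
Start: joints at [76.433, 13.785, 0.286, 76.501, 0, 90], TCP at [0.117, 0.486, 0.231] pointing down, gripper open.
Joint ranges: [-155.79, 155.79], [-60.16, 107.12], [-62.33, 73.08], [-114, 123.19], [-81.49, 82.49], [-180, 180]. Speed limits (degrees/s): [159.86, 159.86, 180, 180, 180, 180].

### API

Orientations are given as [roll, pitch, yaw] about the fixed x, y, z axes, in that order (R = Rz(yaw) Ry(pitch) Rx(roll)).
In Python, from plant import get_obs, read_camera, camera_info, close_job, search_frame, spot_point, hold_point_z gives the robot as it stands.
- The arm moves only by the tool carry_out, never from a script. Its argument "increments" is a list of rows, each a list of 5 numbers: the closure, from 0 (fully open) to 1 (shut), then the shift along the tool's x, y, z in mm, then the turn about the tool's z in rad. A call has 1 to 5 rows; each row shifts and turns the commanded pose from where the row before left it, along the tool's axes as they then stand; what a row does not reach is not made up. A row lasts 1/10 s, in which the tool goes at most 50 mm and 8.59 degrees, less where a joint would pass 70% of its speed; a pose out of reach is approached as far as the arm can. A call with a gripper value outside its range is refused whole. The fingers move at their own pace and stop on an object; "force" is the grip in N (left out, the last holds). Time passes only in rows, so rows that do not move let the fingers close. It gives the time, the measured TCP pose, the force, the opening and the grip force at its end, in the units of the state.
- get_obs(): the state, without advancing time (a new reading comes with each control period).
- read_camera(name): name is "scene" or "top" or "wrist"; returns the picture (400x640x3 uint8, blue, green, red); there is no depth.
- camera_info(name): a dict with "intrinsics" (3x3 intrinsics, pixels), "rvec" (rotation vector, rad) and "tvec" (3), from world to camera coordinates, as OpenCV has them. Camera axes: x right, y down, z forward; pixel columns grow to the right and rows downward; lengths in m; the calibration is good to about 2 mm. The wrist camera is an equidistant fisheye: a pixel r from the principal point sees the ray r / f radians off the axis. A picture is of the moment at which its call begins: read the wrist's pose just before it. camera_info takes no time and is no camera call; for the wrist camera it gives the pose at the moment of the call.
- close_job(): hands the job in; it is judged then, once.
Trained networks look in the newest picture that a camera, given by its name, has taken for a name from the list of things; names that differ only in an ending like _2 or _b are one class to them, and where a whole thing is asked for, a point or a joint stands for the part that bears it (a point fixed in the world has none). Each returns a list of dicts, best first, with "score" (0 to 1); they miss things now and then, are a little off and sometimes report something else, mostly with a low value. They report only what shows in the picture. A call takes as long as a camera call.
- search_frame(camera, target): "position" ([column, row] in pixels, amid what is visible of it).
- spot_point(camera, target): "position" ([column, row] in pixels: a listed point, or the origin of a listed thing).
The state is a dict: "time_s": time; "q": joint angles; "joint_vel": joint speeds; "joint_efforts": joint torques, N m; "ee_pos": TCP position; "eef_rot": TCP orientation; "wrist_force": force on the tool from outside, world axes, zero at the start; "ft_torque": the same for the moment, N m; "finger_gap": finger opening in m; "grip_force": force on a finger pad.
Only numpy, scipy, OpenCV 4.12 (cv2) and the standard library are available. Lean on these libraries where they do the work, as an engineer would, in place of code of your own. Each camera call takes 0.05 s, during which the arm holds its last target. There are 200 camera calls.

### The job

Pick up the short reach pole, put its hook through the ring on the front of the little cupboard and pull the sprung flap down until it clicks and stays down by itself; how far down that is depends on how the stay has been set, so go by feel and do not force it. Work the flap only with the pole, do not let it fly shut, and then unhook the pole and lay it back down flat on the worktop, leaving the other things alone.

Things in the scene. Friction and masses are not known exactly. Their poses are not given: they have to be found in the camera images.
- cupboard: Small white cupboard with a wooden top standing at the back of the worktop: 290 mm wide, 130 deep, 359 high. Origin under its middle, +x to its back, its front faces -x, z up; it does not move. Below it has an open shelf, above a wooden flap, hinged along the flap's lower edge.
- flap (a joint): Angle of the flap (rad): 0 shut (upright), grows as it swings down to the robot. At the end the pull must overcome a hump of the stay (7 N at the ring, fading over 0.08 rad), then drops to nothing as the flap snaps 0.09 rad on to a hard stop, where it stays (springing back 0.03 when let go). The stop is set somewhere from 1.09 to 1.50, not known before. Let go earlier, it flies shut.
- flap_hinge (a point): Middle of the flap's hinge line, 180 mm above the worktop; the line runs along the cupboard's y. A spring always pulls the flap shut (1.5 N at the ring at first, 2.5 N near the end), and a roller catch holds it shut (6 N at the ring, fading over the first 0.15 rad). More than 13 N between pole and cupboard strains ring and stay.
- eye (a point): Centre of the brass ring on the flap's outer face, midway across its width. Ring of 5 mm wire, clear opening 16 mm across; the opening's axis is this point's y (along the hinge line), so the hook goes in sideways and can turn in it. With the flap shut the centre is 125 mm straight above the hinge line and 20 mm in front of it (14 mm in front of the flap's face); point x points into the flap, z up along it; it turns with the flap.
- pole_grip (a point): Centre of the reach pole's grip, near its centre of mass, 15 mm above the worktop as it lies flat. Pole 235 mm long: square orange rubber grip 30 x 30 mm from x = -100 to +35 mm of this point, then a steel rod 8 mm thick, then the hook. Site x runs along the pole to the hook end, z up as it lies. Loose, 0.11 to 0.2 kg.
- pole_hook (a point): Middle of the hook's bar, at x = 129, y = 26, z = 0 mm from pole_grip, same axes. The hook is 6 mm round wire that turns from the rod to +y of the pole: bar from (131, 12) to its blunt point at (127, 42) mm from pole_grip, raked back 4 mm so that the ring does not slip off while pulled.
- mug: Purple mug, 82 mm across, 94 high, on the worktop left of the cupboard; bystander.
- spice_jar: Spice jar with a red lid, 47 mm across, 97 high, right of the cupboard; bystander.
- tomato: Tomato, 77 mm across, on the red chopping board; bystander.
- avocado: Avocado, 89 x 65 x 63 mm, on the worktop at the right; bystander.
- reach_pole: The reach pole as a whole; origin 15 mm below pole_grip (on the underside of the grip), same axes. The worktop where it lies, right of the middle near the front edge, is free. Hold it firmly: the load at the hook tends to turn it in the fingers.

How it is judged (in metres and radians):
On the way, in this order (a step that is already met when the one before it is completed fails the run):
1. the pole's hook is through the ring while the flap is still shut (y of pole_hook in the frame of eye between -0.016 and 0.022 m and x of pole_hook in the frame of eye between -0.012 and 0.012 m and z of pole_hook in the frame of eye between -0.012 and 0.012 m and value of joint flap below 0.15 rad), for 0.1 s.
2. the flap is pulled down with the hook in the ring (y of pole_hook in the frame of eye between -0.016 and 0.022 m and x of pole_hook in the frame of eye between -0.012 and 0.012 m and z of pole_hook in the frame of eye between -0.012 and 0.012 m and value of joint flap above 0.98 rad), for 0.1 s.
At the end, for the whole second after the job is handed in: The flap stays down by itself (angle above 0.98 rad, still), the pole lies flat and still on the worktop (grip centre below 25 mm, hook below 35 mm) and does not touch the cupboard; the other things are where they were (value of joint flap above 0.98 rad and velocity of joint flap between -0.05 and 0.05 rad/s and height (world z) of pole_grip below 0.025 m and height (world z) of pole_hook between 0 and 0.035 m and linear speed of reach_pole below 0.02 m/s and contact force between reach_pole and cupboard below 0.3 N).
It fails at once if the pole loads the cupboard with more than 13 N (ring or stay overstrained) (contact force between reach_pole and cupboard above 13 N).
It fails at once if fingers or arm touch the cupboard or its flap (contact force between any of the fingers, the arm and cupboard above 1 N).
It fails at once if the flap flies shut (faster than 2.5 rad/s) (velocity of joint flap below -2.5 rad/s).
It fails at once if a bystander is moved by more than 30 mm (distance of any of mug, spice_jar, tomato, avocado from where it was at the start of the episode above 0.03 m).
It also fails if it takes over 72 s, if anything falls off the work surface, if the arm or the gripper's body presses on something with over 40 N, if the wrist force passes 120 N, or if a joint passes its speed limit or range.

## Working session

There is one attempt and no reset: what is moved stays moved. The work goes in short steps, Python scripts to look and compute and a tool call to move; the robot and the scene stay as the last step left them, time stands still between calls to the robot, and variables do not carry over. Pictures are saved under pics/ and viewed, at most 10 in all, crops included, and the job is handed in when it is done.

Besides the shell and the picture viewer there is one more tool, called after "Call:" as name(argument=value, ...), one argument or row to a line, values as JSON. carry_out: Moves the arm, as the interface text tells. Its arguments: {"type":"object","properties":{"increments":{"type":"array","items":{"type":"array","items":{"type":"number"}}},"force":{"type":"number"}},"required":["increments"]}

```bash
ls; mkdir -p pics; cat > h.py <<'E'
import numpy as np, cv2
from scipy.spatial.transform import Rotation as R
from plant import *
def ray(cam,px):
    c=camera_info(cam);K=np.array(c["intrinsics"],float);Rm=cv2.Rodrigues(np.array(c["rvec"],float))[0];t=np.array(c["tvec"],float).ravel()
    x=(px[0]-K[0,2])/K[0,0];y=(px[1]-K[1,2])/K[1,1]
    if cam=="wrist":
        r=np.hypot(x,y);s=np.sin(r)/r if r>1e-9 else 1;d=np.array([x*s,y*s,np.cos(r)])
    else: d=np.array([x,y,1.])
    d=Rm.T@d
    return -Rm.T@t,d/np.linalg.norm(d)
def atz(cam,px,z):
    o,d=ray(cam,px);return o+d*(z-o[2])/d[2]
def tri(a,b):
    A=np.zeros((3,3));v=np.zeros(3)
    for o,d in (a,b):
        P=np.eye(3)-np.outer(d,d);A+=P;v+=P@o
    return np.linalg.solve(A,v)
E
python3 - <<'E'
from h import *
np.set_printoptions(precision=4,suppress=True)
print(get_obs(),hold_point_z)
P={}
for c in("scene","top"):
    cv2.imwrite(f"pics/{c}0.png",read_camera(c))
    for n in("pole_grip","pole_hook","eye","flap_hinge","cupboard","mug","spice_jar","tomato","avocado"):
        r=spot_point(c,n)[:2];print(c,n,[(np.round(x["position"],1),round(x["score"],2)) for x in r])
        if r:P[c,n]=r[0]["position"]
for n,z in dict(pole_grip=.015,pole_hook=.015,eye=.305,flap_hinge=.18,cupboard=0,mug=0,spice_jar=0,tomato=0.015,avocado=0).items():
    for c in("scene","top"):
        if(c,n)in P:print(n,c,atz(c,P[c,n],z))
    if("scene",n)in P and("top",n)in P:print(n,"tri",tri(ray("scene",P["scene",n]),ray("top",P["top",n])))
E
```

```text
pics
{'time_s': 0.0, 'q': array([76.4368, 13.8316,  0.2126, 76.504 ,  0.0001, 90.0013]), 'joint_vel': array([-0.0347, -0.0629, -0.0603, -0.0932,  0.0318, -0.0159]), 'joint_efforts': array([ -0.0001, -37.2319,  25.2408,   0.0169,   0.    ,  -0.    ]), 'ee_pos': array([0.1171, 0.4854, 0.2304]), 'eef_rot': array([-179.877 ,   -0.0001,  166.4355]), 'wrist_force': array([-0.6767,  0.0934,  0.368 ]), 'ft_torque': array([ 0.004 , -0.0299,  0.0298]), 'grip_force': 0.0, 'finger_gap': 0.08534714956945949} 0.0187
scene pole_grip []
scene pole_hook [(array([343.1, 200.9]), 0.56)]
scene eye []
scene flap_hinge [(array([268.5, 209.5]), 0.7), (array([260.6, 235.1]), 0.33)]
scene cupboard [(array([258.1, 237. ]), 0.78)]
scene mug [(array([241. , 292.3]), 0.64)]
scene spice_jar [(array([342.2, 203.2]), 0.68)]
scene tomato [(array([262.5, 309.7]), 0.95)]
scene avocado [(array([376.9, 202.5]), 0.57)]
top pole_grip [(array([389.4, 242.4]), 0.77), (array([290.1, 169.6]), 0.62)]
top pole_hook [(array([357.7, 259. ]), 0.83)]
top eye [(array([290.3, 167.7]), 0.62)]
top flap_hinge [(array([291.8, 170.1]), 0.
[... 440 characters left out ...]
.2669]
eye top [0.6631 0.0926 0.305 ]
flap_hinge scene [0.6876 0.0913 0.18  ]
flap_hinge top [0.6912 0.0985 0.18  ]
flap_hinge tri [0.6867 0.0962 0.1854]
cupboard scene [0.7489 0.1005 0.    ]
cupboard top [0.7411 0.0968 0.    ]
cupboard tri [0.7447 0.099  0.0002]
mug scene [0.6008 0.3182 0.    ]
mug top [0.615  0.3284 0.    ]
mug tri [0.6071 0.3228 0.0031]
spice_jar scene [ 0.6357 -0.2656  0.    ]
spice_jar top [ 0.6356 -0.2719  0.    ]
spice_jar tri [ 0.6386 -0.2722 -0.0068]
tomato scene [0.4862 0.3233 0.015 ]
tomato top [0.4819 0.3312 0.015 ]
tomato tri [0.4802 0.3284 0.0264]
avocado scene [ 0.5337 -0.367   0.    ]
avocado top [ 0.561  -0.3642  0.    ]
avocado tri [ 0.5524 -0.3733 -0.0131]
```

```bash
python3 - <<'E'
import cv2
cv2.imwrite("pics/t.png",cv2.resize(cv2.imread("pics/top0.png")[110:310,190:450],None,fx=3,fy=3,interpolation=cv2.INTER_CUBIC)[:600])
E
```

```text
(no output)
```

View pics/t.png

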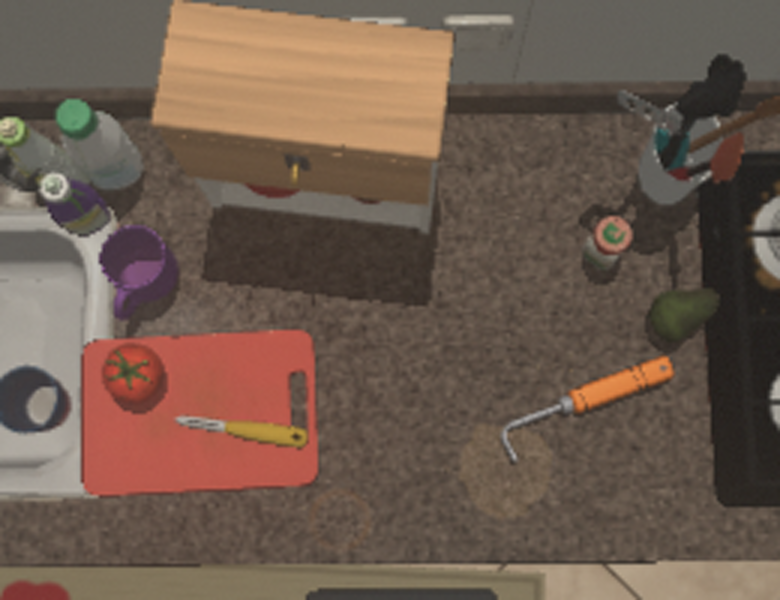

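View pics/scene0.png

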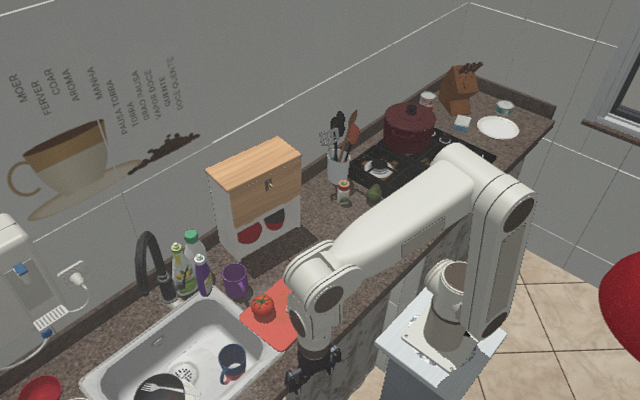

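Top view crop (3x): the cupboard is upper left, with its brass ring at crop (294,168). The pole is lower right, with the grip at about (620,385) and the hook bend at (508,432), its point toward the robot. Bystanders are clear of it. Next I'll get the cupboard's yaw and start the approach.

```bash
python3 - <<'E'
from h import *
np.set_printoptions(precision=4,suppress=True)
f=lambda u,v,z:atz("top",(u/3+190,v/3+110),z)
for n,a,b,z in(("topfront",(155,122),(440,158),.359),("topback",(175,2),(453,33),.359),("base",(205,278),(430,303),0),("flapbot",(200,180),(432,202),.18),("pole",(665,368),(572,406),.02),("rod",(572,405),(512,429),.015)):
    p,q=f(*a,z),f(*b,z);print(n,p,q,np.degrees(np.arctan2(*(q-p)[1::-1])),np.linalg.norm(q-p))
print("eye",f(294,172,.305))
E
```

```text
topfront [0.7034 0.2391 0.359 ] [ 0.6617 -0.0547  0.359 ] -98.06905676572181 0.2967660336565769
topback [0.8358 0.2223 0.359 ] [ 0.7977 -0.0702  0.359 ] -97.43407974487458 0.2949810889652076
base [0.6116 0.2448 0.    ] [ 0.5759 -0.05    0.    ] -96.91440895046077 0.2969481106600907
flapbot [0.6928 0.2228 0.18  ] [ 0.6634 -0.0501  0.18  ] -96.13898303152808 0.2744435182926821
pole [ 0.486  -0.3467  0.02  ] [ 0.4386 -0.2272  0.02  ] 111.61404871517787 0.12855245619682723
rod [ 0.4404 -0.228   0.015 ] [ 0.4106 -0.1513  0.015 ] 111.2009819466865 0.08227360026321694
eye [0.6644 0.1    0.305 ]
```

Call:
carry_out(
  increments=[
    [0, -25, -32.4, 0, 0],
    [0, -25, -32.4, 0, 0],
    [0, -25, -32.4, 0, 0],
    [0, -25, -32.4, 0, 0],
    [0, -25, -32.4, 0, 0],
  ],
)

```text
time_s: 1.5
ee_pos: [0.2011, 0.2978, 0.2314]
eef_rot: [180.0, 0.0, 166.5]
wrist_force: [1.1, 0.0, 0.4]
finger_gap: 0.0852
grip_force: 0.0
```

Call:
carry_out(
  increments=[
    [0, -25, -32.4, 0, 0],
    [0, -25, -32.4, 0, 0],
    [0, -25, -32.4, 0, 0],
    [0, -25, -32.4, 0, 0],
    [0, -25, -32.4, 0, 0],
  ],
)

```text
time_s: 2.0
ee_pos: [0.2847, 0.111, 0.2317]
eef_rot: [179.9, 0.1, 166.5]
wrist_force: [1.4, 0.8, 0.5]
finger_gap: 0.0852
grip_force: 0.0
```

Call:
carry_out(
  increments=[
    [0, -25, -32.4, 0, 0],
    [0, -25, -32.4, 0, 0],
    [0, -25, -32.4, 0, 0],
    [0, -25, -32.4, 0, 0],
    [0, -25, -32.4, 0, 0],
  ],
)

```text
time_s: 2.5
ee_pos: [0.3683, -0.0762, 0.2316]
eef_rot: [180.0, 0.1, 166.4]
wrist_force: [-0.2, 1.2, 0.5]
finger_gap: 0.0854
grip_force: 0.0
```

```bash
python3 - <<'E'
from h import *
o=get_obs();print(o["q"],o["ee_pos"],o["eef_rot"])
E
```

```text
[-1.17035718e+01 -4.08284521e-01 -1.59994721e+01  7.43474067e+01
  1.23568041e-02  1.90278022e+00] [ 0.36826196 -0.07622048  0.23159611] [1.79985611e+02 6.09615713e-02 1.66393647e+02]
```

Call:
carry_out(
  increments=[
    [0, -28.6, -36.5, 0, 0],
    [0, -28.6, -36.5, 0, 0],
    [0, -28.6, -36.5, 0, 0],
    [0, -28.6, -36.5, 0, 0],
    [0, 0, 0, 15, -0.145],
  ],
)

```text
time_s: 3.0
ee_pos: [0.4481, -0.2488, 0.2171]
eef_rot: [-179.8, 0.3, 174.7]
wrist_force: [-0.6, 1.6, -0.5]
finger_gap: 0.0854
grip_force: 0.0
```

Call:
carry_out(
  increments=[
    [0, 0, 0, 15, -0.145],
    [0, 0, 0, 15, -0.145],
    [0, 0, 0, 15, -0.145],
    [0, 0, 0, 15, -0.145],
    [0, 0, 0, 15, -0.145],
  ],
)

```text
time_s: 3.5
ee_pos: [0.4448, -0.2432, 0.1407]
eef_rot: [-180.0, 0.0, -143.4]
wrist_force: [0.3, 0.5, -0.2]
finger_gap: 0.0854
grip_force: 0.0
```

Call:
carry_out(
  increments=[
    [0, 0, 0, 0, -0.145],
    [0, 0, 0, 0, -0.145],
    [0, 0, 0, 0, -0.145],
    [0, 0, 0, 0, -0.145],
    [0, 0, 0, 0, -0.145],
  ],
)

```text
time_s: 4.0
ee_pos: [0.4448, -0.2431, 0.1413]
eef_rot: [180.0, -0.0, -101.8]
wrist_force: [-0.4, 0.6, -0.0]
finger_gap: 0.0852
grip_force: 0.0
```

Call:
carry_out(
  increments=[
    [0, 0, 0, 0, -0.145],
    [0, 0, 0, 0, -0.145],
    [0, 0, 0, 0, -0.145],
    [0, 0, 0, 0, -0.145],
    [0, 0, 0, 0, 0],
  ],
)

```text
time_s: 4.5
ee_pos: [0.4448, -0.2432, 0.1413]
eef_rot: [-180.0, -0.0, -69.0]
wrist_force: [0.1, 0.6, -0.4]
finger_gap: 0.0856
grip_force: 0.0
```

```bash
python3 - <<'E'
from h import *
np.set_printoptions(precision=4,suppress=True)
o=get_obs();print(o["q"],o["ee_pos"],o["eef_rot"])
cv2.imwrite("pics/w1.png",read_camera("wrist"))
for n,z in dict(pole_grip=.015,pole_hook=.015,eye=.305,flap_hinge=.18).items():
    r=spot_point("wrist",n)[:2];print(n,[(np.round(x["position"],1),round(x["score"],2),atz("wrist",x["position"],z)) for x in r])
E
```

```text
[ -28.6628   17.876    -8.0549   64.066    -0.0019 -139.6956] [ 0.4448 -0.2432  0.1413] [-179.9995   -0.0036  -68.9671]
pole_grip [(array([316.1, 174.9]), 0.67, array([ 0.457 , -0.2593,  0.015 ]))]
pole_hook []
eye [(array([316.9, 173.8]), 0.34, array([ 0.4723, -0.3136,  0.305 ]))]
flap_hinge []
```

View pics/w1.png

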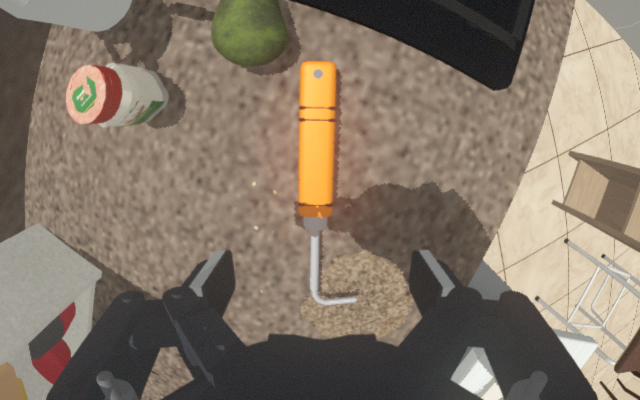

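Wrist view: the grip runs from (318,62) to (316,217), the rod goes down to (315,290), and the hook point is at (356,299). The pole is almost aligned with the tool.

```bash
python3 - <<'E'
from h import *
np.set_printoptions(precision=4,suppress=True)
P=[atz("wrist",p,z) for p,z in(((318,64),.03),((316,206),.03),((315,235),.015),((314.5,280),.015),((356,299.5),.015))]
print(np.array(P))
for a,b in((0,1),(2,3),(1,3)):
    d=P[b]-P[a];print(np.degrees(np.arctan2(d[1],d[0])),np.hypot(d[0],d[1]))
# hook tip is pole (127,42): grip centre using yaw 111.3
for yaw in (110.5,111.3):
    c,s=np.cos(np.radians(yaw)),np.sin(np.radians(yaw));M=np.array([[c,-s],[s,c]])
    print(yaw,P[4][:2]-M@[127,42.]/np.array(1000),P[0][:2]-M@[-.1,0],P[1][:2]-M@[.035,0])
E
```

```text
[[ 0.4889 -0.348   0.03  ]
 [ 0.4484 -0.2369  0.03  ]
 [ 0.438  -0.2059  0.015 ]
 [ 0.4215 -0.1603  0.015 ]
 [ 0.3732 -0.1531  0.015 ]]
110.05199347472656 0.1182664849827784
109.90790492197584 0.04845925944012522
109.36589332777606 0.08116358091917504
110.5 [ 0.4571 -0.2573] [ 0.4539 -0.2543] [ 0.4606 -0.2697]
111.3 [ 0.4585 -0.2561] [ 0.4526 -0.2548] [ 0.4611 -0.2695]
```

Call:
carry_out(
  increments=[
    [0, 1.8, -4.7, 35, 0.017],
    [0, 0, 0, 35, 0],
    [0, 0, 0, 35, 0],
    [0, 0, 0, 33, 0],
    [0, 0, 0, 0, 0],
  ],
  force=120,
)

```text
time_s: 5.25
ee_pos: [0.4459, -0.241, -0.0008]
eef_rot: [179.6, 0.4, -70.0]
wrist_force: [-0.7, 0.8, 0.4]
finger_gap: 0.0854
grip_force: 0.0
```

Call:
carry_out(
  increments=[
    [1, 0, 0, 0, 0],
    [1, 0, 0, 0, 0],
    [1, 0, 0, 0, 0],
    [1, 0, 0, 0, 0],
    [1, 0, 0, 0, 0],
  ],
  force=120,
)

```text
time_s: 5.75
ee_pos: [0.4512, -0.2438, 0.0055]
eef_rot: [-179.8, -0.2, -69.9]
wrist_force: [-0.9, 1.3, 6.0]
finger_gap: 0.028
grip_force: 118.8
```

Call:
carry_out(
  increments=[
    [1, 0, 0, 0, 0],
    [1, 0, 0, 0, 0],
    [1, 0, 0, 0, 0],
    [1, 0, 0, 0, 0],
    [1, 0, 0, 0, 0],
  ],
)

```text
time_s: 6.25
ee_pos: [0.4513, -0.2438, 0.0055]
eef_rot: [-179.8, -0.2, -69.9]
wrist_force: [-0.2, 1.0, 7.3]
finger_gap: 0.0279
grip_force: 118.8
```

Call:
carry_out(
  increments=[
    [1, 0, 0, -20, 0],
    [1, 0, 0, -40, 0],
    [1, 0, 0, -40, 0],
    [1, 0, 0, -40, 0],
    [1, 0, 0, -40, 0],
  ],
)

```text
time_s: 6.75
ee_pos: [0.4494, -0.2429, 0.1855]
eef_rot: [-180.0, -0.0, -69.9]
wrist_force: [1.0, -0.4, -1.2]
finger_gap: 0.0281
grip_force: 118.4
```

Call:
carry_out(
  increments=[
    [1, -47, -17, -30, 0],
    [1, -47, -17, -40, 0],
    [1, -47, -17, -40, 0],
    [1, 0, 0, 0, 0.137],
    [1, 0, 0, 0, 0.137],
  ],
)

```text
time_s: 7.25
ee_pos: [0.4499, -0.1209, 0.2737]
eef_rot: [-179.8, -0.1, -85.8]
wrist_force: [0.4, -1.3, -1.8]
finger_gap: 0.0281
grip_force: 118.4
```

Call:
carry_out(
  increments=[
    [1, 0, 0, 0, 0.137],
    [1, 0, 0, 0, 0.137],
    [1, 0, 0, 0, 0.137],
    [1, 0, 0, 0, 0.137],
    [1, 0, 0, 0, 0.137],
  ],
)

```text
time_s: 7.75
ee_pos: [0.4491, -0.122, 0.272]
eef_rot: [-180.0, 0.0, -125.2]
wrist_force: [0.3, -0.3, -1.0]
finger_gap: 0.0284
grip_force: 118.4
```

Call:
carry_out(
  increments=[
    [1, 0, 0, 0, 0.137],
    [1, 0, 0, 0, 0.137],
    [1, 0, 0, 0, 0.137],
    [1, 0, 0, 0, 0.137],
    [1, 0, 0, 0, 0.137],
  ],
)

```text
time_s: 8.25
ee_pos: [0.4491, -0.1221, 0.272]
eef_rot: [-180.0, 0.0, -164.4]
wrist_force: [-0.2, -0.2, -1.2]
finger_gap: 0.0283
grip_force: 118.4
```

Call:
carry_out(
  increments=[
    [1, 0, 0, 0, 0.137],
    [1, 0, 0, 0, 0.137],
    [1, 0, 0, 0, 0.134],
    [1, 0, 0, 0, 0],
    [1, 0, 0, 0, 0],
  ],
)

```text
time_s: 8.75
ee_pos: [0.4492, -0.1222, 0.2719]
eef_rot: [-180.0, 0.0, 172.7]
wrist_force: [-0.0, 0.3, -1.2]
finger_gap: 0.028
grip_force: 118.4
```

Call:
carry_out(
  increments=[
    [1, -10, 40, -6, 0],
    [1, -10, 40, -6, 0],
    [1, -10, 40, -6, 0],
    [1, -10, 40, -5.6, 0],
    [1, 0, 0, 0, 0],
  ],
)

```text
time_s: 9.25
ee_pos: [0.5116, 0.0355, 0.2956]
eef_rot: [179.9, 0.1, 173.0]
wrist_force: [0.4, 0.1, -1.8]
finger_gap: 0.0277
grip_force: 118.9
```

```bash
python3 - <<'E'
from h import *
np.set_printoptions(precision=4,suppress=True)
o=get_obs();print(o["q"],o["ee_pos"],o["eef_rot"])
for c in("top","scene"):
    im=read_camera(c);cv2.imwrite(f"pics/{c}2.png",im)
    for n in("pole_grip","pole_hook","eye","flap_hinge"):
        r=spot_point(c,n)[:2];print(c,n,[(np.round(x["position"],1),round(x["score"],2),atz(c,x["position"],.18 if "hinge" in n else .305)) for x in r])
a=cv2.imread("pics/top2.png")[130:230,230:360];b=cv2.imread("pics/scene2.png")[130:230,210:340]
cv2.imwrite("pics/c2.png",np.hstack([cv2.resize(x,(400,308),interpolation=cv2.INTER_CUBIC) for x in(a,b)]))
E
```

```text
[ 3.9065 14.1839 10.3101 85.9913  0.0977 10.9234] [0.5116 0.0355 0.2956] [179.8785   0.1139 172.983 ]
top pole_grip []
top pole_hook []
top eye []
top flap_hinge []
scene pole_grip [(array([321.9, 199.5]), 0.75, array([0.4966, 0.0266, 0.305 ]))]
scene pole_hook [(array([289.3, 184.7]), 0.58, array([0.6246, 0.0468, 0.305 ]))]
scene eye [(array([269.7, 186. ]), 0.86, array([0.6675, 0.0961, 0.305 ]))]
scene flap_hinge [(array([267.4, 211.5]), 0.9, array([0.683, 0.101, 0.18 ]))]
```

View pics/c2.png

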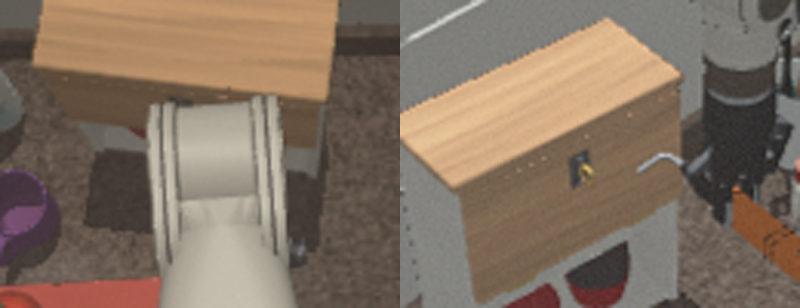

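Scene crop: the ring is at crop (586,172) and the hook at about (655,165), to the right of the ring and at a similar height. I'll move closer and measure at higher zoom.

Call:
carry_out(
  increments=[
    [1, -10, 0, 0, 0],
    [1, -10, 5, 0, 0],
    [1, -8, 7, 0, 0],
    [1, 0, 8, 0, 0],
    [1, 0, 0, 0, 0],
  ],
)

```text
time_s: 10.25
ee_pos: [0.5405, 0.0485, 0.2947]
eef_rot: [180.0, -0.1, 172.6]
wrist_force: [0.1, 0.6, -2.8]
finger_gap: 0.0278
grip_force: 119.0
```

```bash
python3 - <<'E'
from h import *
np.set_printoptions(precision=4,suppress=True)
o=get_obs();print(o["ee_pos"],o["eef_rot"],o["wrist_force"])
for c in("scene",):
    im=read_camera(c)
    for n in("pole_grip","pole_hook","eye"):
        r=spot_point(c,n)[:2];print(c,n,[(np.round(x["position"],1),round(x["score"],2),atz(c,x["position"],.305)) for x in r])
cv2.imwrite("pics/c3.png",cv2.resize(im[168:208,250:310],(780,520),interpolation=cv2.INTER_CUBIC))
C=camera_info("scene");pr=lambda p:cv2.projectPoints(np.array([p],float),np.array(C["rvec"],float),np.array(C["tvec"],float),np.array(C["intrinsics"],float),None)[0].ravel()
p=np.array([.6665,.098,.305]);b=pr(p);print(b)
for d in np.eye(3)*.01:print(pr(p+d)-b)
E
```

```text
[0.5405 0.0485 0.2947] [179.9876  -0.0542 172.5822] [ 0.1361  0.5723 -2.7577]
scene pole_grip [(array([312.9, 195. ]), 0.56, array([0.5325, 0.0306, 0.305 ]))]
scene pole_hook [(array([276.3, 184.4]), 0.85, array([0.6573, 0.0754, 0.305 ]))]
scene eye [(array([269.9, 184.7]), 0.6, array([0.6718, 0.0911, 0.305 ]))]
[269.4972 186.4069]
[-2.0817 -1.3521]
[-2.181   1.4485]
[-0.1514 -2.2757]
```

View pics/c3.png

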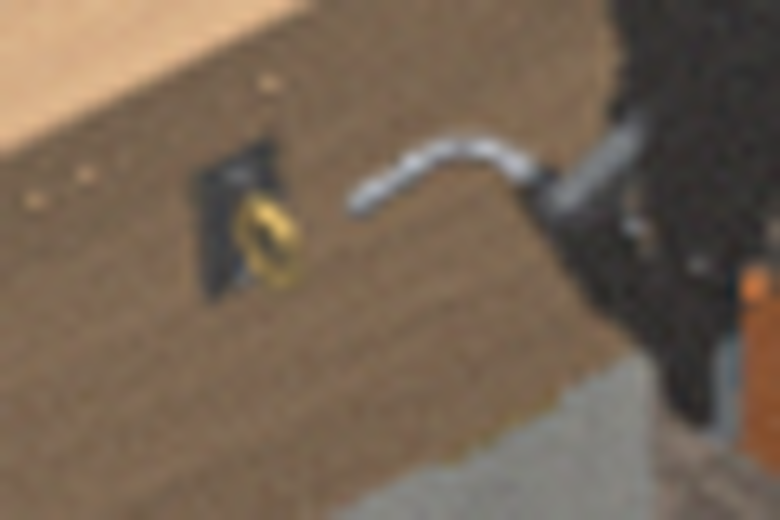

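Zoom (13x): ring centre at zoom (269,239), hook tip (355,207), bend (440,148). The bar's line passes about 1.7 px below the ring centre, so I need about 5.5 mm more forward and 1 mm up before entering.

Call:
carry_out(
  increments=[
    [1, -5.5, 0, -1, 0],
    [1, 0, 5, 0, 0],
    [1, 0, 5, 0, 0],
    [1, 0, 4, 0, 0],
    [1, 0, 0, 0, 0],
  ],
)

```text
time_s: 10.95
ee_pos: [0.5476, 0.0613, 0.296]
eef_rot: [180.0, -0.0, 172.6]
wrist_force: [-0.7, 0.0, -1.6]
finger_gap: 0.0276
grip_force: 119.0
```

```bash
python3 - <<'E'
from h import *
np.set_printoptions(precision=4,suppress=True)
o=get_obs();print(o["ee_pos"],o["eef_rot"],o["wrist_force"])
im=read_camera("scene");cv2.imwrite("pics/c4.png",cv2.resize(im[168:208,250:310],(780,520),interpolation=cv2.INTER_CUBIC))
E
```

```text
[0.5476 0.0613 0.296 ] [179.9926  -0.0095 172.5607] [-0.7289  0.0351 -1.6386]
```

View pics/c4.png

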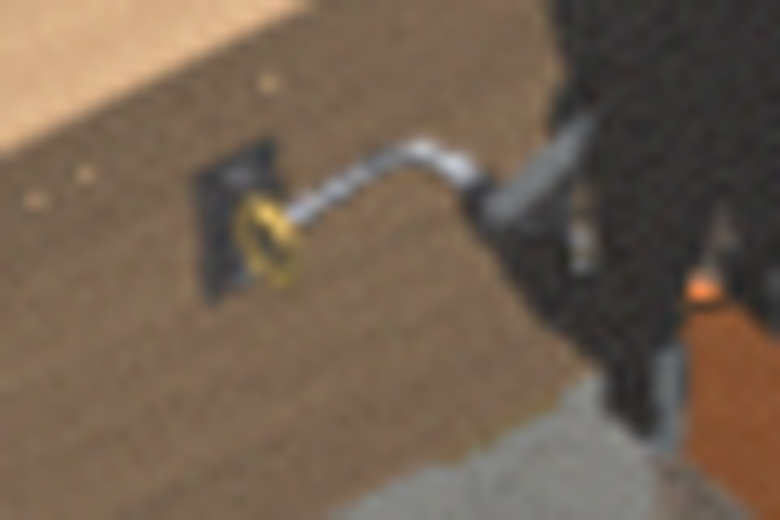

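Zoom: the tip at (293,215) is just reaching the ring, and its line meets the ring column at about row 232 against centre 239. That is aligned to 1–2 mm, so I'll go in slowly.

Call:
carry_out(
  increments=[
    [1, 1, 3, 0, 0],
    [1, 0, 3, 0, 0],
    [1, 0, 3, 0, 0],
    [1, 0, 0, 0, 0],
  ],
)

```text
time_s: 11.4
ee_pos: [0.5478, 0.0701, 0.2961]
eef_rot: [180.0, 0.0, 172.5]
wrist_force: [0.4, -0.0, -1.1]
finger_gap: 0.0279
grip_force: 119.0
```

Call:
carry_out(
  increments=[
    [1, 0, 3, 0, 0],
    [1, 0, 3, 0, 0],
    [1, 0, 0, 0, 0],
  ],
)

```text
time_s: 11.7
ee_pos: [0.5486, 0.076, 0.2961]
eef_rot: [180.0, -0.0, 172.5]
wrist_force: [0.1, 0.9, -2.7]
finger_gap: 0.0281
grip_force: 119.0
```

```bash
python3 - <<'E'
from h import *
np.set_printoptions(precision=4,suppress=True)
o=get_obs();print(o["ee_pos"],o["eef_rot"],o["wrist_force"],o["ft_torque"])
im=read_camera("scene");cv2.imwrite("pics/c5.png",cv2.resize(im[168:208,250:310],(780,520),interpolation=cv2.INTER_CUBIC))
E
```

```text
[0.5486 0.076  0.2961] [179.9927  -0.0022 172.5316] [ 0.082   0.8889 -2.68  ] [ 0.0247 -0.0837  0.0221]
```

View pics/c5.png

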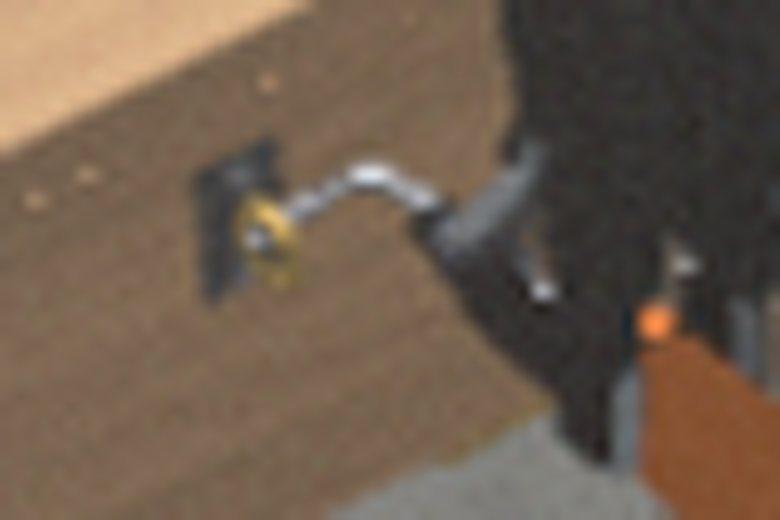

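The tip now shows inside the ring at (258,238) with no contact force. I'll go on in.

Call:
carry_out(
  increments=[
    [1, 0, 3, 0, 0],
    [1, 0, 3, 0, 0],
    [1, 0, 2, 0, 0],
    [1, 0, 0, 0, 0],
  ],
)

```text
time_s: 12.15
ee_pos: [0.5496, 0.0838, 0.2961]
eef_rot: [180.0, -0.0, 172.5]
wrist_force: [0.1, 0.6, -1.5]
finger_gap: 0.0277
grip_force: 119.0
```

Call:
carry_out(
  increments=[
    [1, 0, 2, 0, 0],
    [1, 0, 2, 0, 0],
    [1, 0, 0, 0, 0],
    [1, 0, 0, 0, 0],
  ],
)

```text
time_s: 12.55
ee_pos: [0.5501, 0.0875, 0.2961]
eef_rot: [-180.0, -0.0, 172.5]
wrist_force: [-0.0, -0.3, -2.0]
finger_gap: 0.0279
grip_force: 119.0
```

```bash
python3 - <<'E'
from h import *
np.set_printoptions(precision=4,suppress=True)
o=get_obs();print(o["ee_pos"],o["eef_rot"],o["wrist_force"],o["ft_torque"])
im=read_camera("scene");cv2.imwrite("pics/c6.png",cv2.resize(im[168:208,250:310],(780,520),interpolation=cv2.INTER_CUBIC))
E
```

```text
[0.5501 0.0875 0.2961] [-179.9957   -0.0035  172.5111] [-0.0105 -0.2631 -2.0008] [0.0314 0.0093 0.0185]
```

View pics/c6.png

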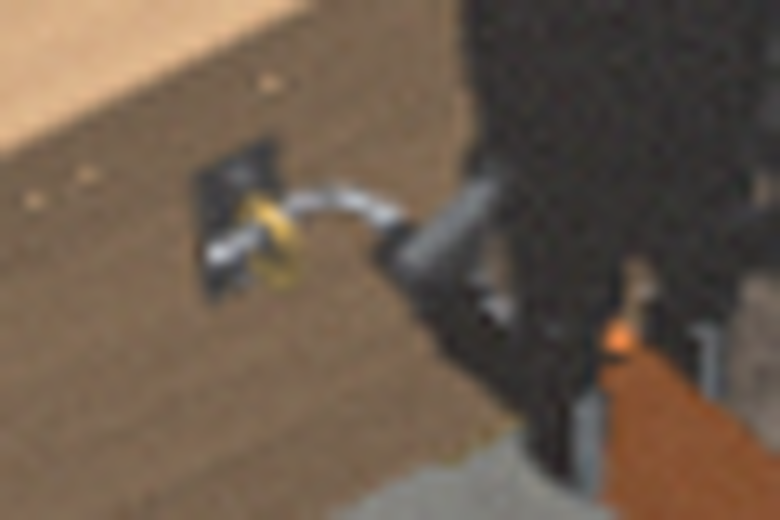

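The hook is through the ring: the tip shows about 18 mm beyond it at (212,252). Now pull, following the ring's arc.

Call:
carry_out(
  increments=[
    [1, 3, 0, 0, 0],
    [1, 2, 0, 0.5, 0],
    [1, 2, 0, 0.5, 0],
    [1, 2, 0, 0.5, 0],
    [1, 2, 0, 0.5, 0],
  ],
)

```text
time_s: 13.1
ee_pos: [0.5394, 0.0889, 0.2942]
eef_rot: [180.0, 0.1, 172.5]
wrist_force: [2.1, 0.3, -2.1]
finger_gap: 0.0278
grip_force: 119.0
```

Call:
carry_out(
  increments=[
    [1, 3, 0, 0.5, 0],
    [1, 3, 0, 0.5, 0],
    [1, 3, 0, 1, 0],
    [1, 3, 0, 1, 0],
    [1, 3, 0, 1, 0],
  ],
)

```text
time_s: 13.6
ee_pos: [0.5238, 0.0909, 0.29]
eef_rot: [180.0, -0.0, 172.5]
wrist_force: [-0.4, 0.6, -2.1]
finger_gap: 0.0279
grip_force: 118.9
```

```bash
python3 - <<'E'
from h import *
np.set_printoptions(precision=4,suppress=True)
o=get_obs();print(o["ee_pos"],o["eef_rot"],o["wrist_force"],o["ft_torque"])
im=read_camera("scene");cv2.imwrite("pics/c7.png",cv2.resize(im[148:228,240:360],(780,520),interpolation=cv2.INTER_CUBIC))
E
```

```text
[0.5238 0.0909 0.29  ] [179.9972  -0.0385 172.5131] [-0.3521  0.5534 -2.1074] [-0.0317 -0.0508 -0.0022]
```

View pics/c7.png

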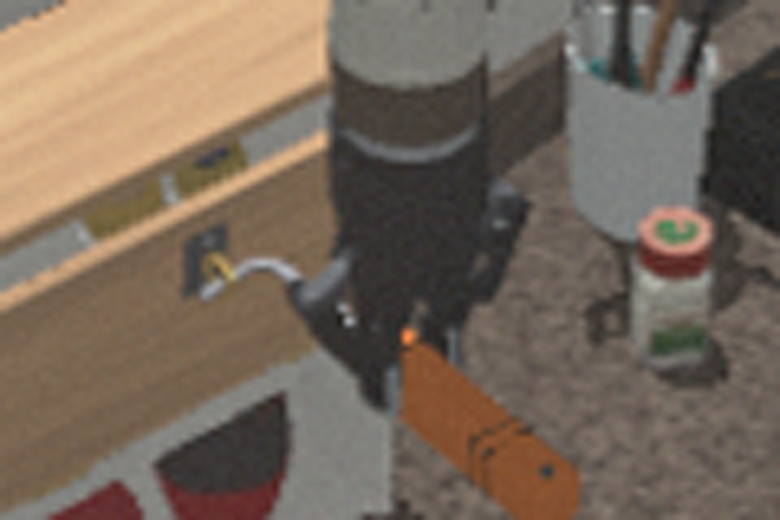

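The flap is opening with the hook seated in the ring at (215,275).

Call:
carry_out(
  increments=[
    [1, 4.8, 0, 2.4, 0],
    [1, 4.8, 0, 2.6, 0],
    [1, 4.8, 0, 2.8, 0],
    [1, 4.8, 0, 2.9, 0],
    [1, 4.8, 0, 3, 0],
  ],
)

```text
time_s: 14.15
ee_pos: [0.5002, 0.0941, 0.2765]
eef_rot: [180.0, 0.0, 172.5]
wrist_force: [1.3, 0.4, 0.5]
finger_gap: 0.0275
grip_force: 119.2
```

Call:
carry_out(
  increments=[
    [1, 4, 0, 3, 0],
    [1, 4, 0, 3.2, 0],
    [1, 4, 0, 3.2, 0],
    [1, 3.9, 0, 3.3, 0],
    [1, 3.7, 0, 3.4, 0],
  ],
)

```text
time_s: 14.65
ee_pos: [0.4807, 0.0967, 0.2601]
eef_rot: [180.0, -0.0, 172.5]
wrist_force: [-0.5, -0.1, 1.5]
finger_gap: 0.0283
grip_force: 119.4
```

Call:
carry_out(
  increments=[
    [1, 3.4, 0, 3.8, 0],
    [1, 3.3, 0, 3.9, 0],
    [1, 3.2, 0, 3.9, 0],
    [1, 3.1, 0, 4, 0],
    [1, 3, 0, 4.1, 0],
  ],
)

```text
time_s: 15.15
ee_pos: [0.4648, 0.0987, 0.2402]
eef_rot: [180.0, -0.0, 172.5]
wrist_force: [-0.8, 0.9, 1.8]
finger_gap: 0.0282
grip_force: 119.5
```

```bash
python3 - <<'E'
from h import *
np.set_printoptions(precision=4,suppress=True)
o=get_obs();print(o["ee_pos"],o["eef_rot"],o["wrist_force"],o["ft_torque"])
im=read_camera("scene");cv2.imwrite("pics/c8.png",cv2.resize(im[148:228,240:360],(780,520),interpolation=cv2.INTER_CUBIC))
E
```

```text
[0.4648 0.0987 0.2402] [179.9959  -0.0267 172.5141] [-0.8444  0.8619  1.8477] [ 0.1292 -0.1059  0.1275]
```

View pics/c8.png

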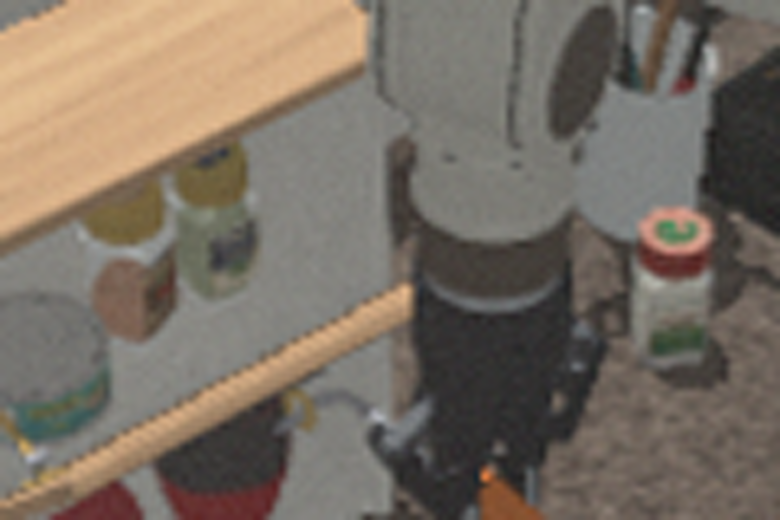

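The flap is about 0.8 rad down, with the ring and hook at (290,410), and the load at the hook is about 4 N. I'll go on slowly, by feel.

Call:
carry_out(
  increments=[
    [1, 1.4, 0, 2.2, 0],
    [1, 1.3, 0, 2.2, 0],
    [1, 1.3, 0, 2.2, 0],
    [1, 1.2, 0, 2.2, 0],
    [1, 1.2, 0, 2.2, 0],
  ],
)

```text
time_s: 15.7
ee_pos: [0.4588, 0.0993, 0.2294]
eef_rot: [-180.0, -0.0, 172.5]
wrist_force: [-1.3, -1.6, 1.2]
finger_gap: 0.0281
grip_force: 119.4
```

Call:
carry_out(
  increments=[
    [1, 1.1, 0, 2.3, 0],
    [1, 1.1, 0, 2.3, 0],
    [1, 1.1, 0, 2.3, 0],
    [1, 1, 0, 2.3, 0],
    [1, 0, 0, 0, 0],
  ],
)

```text
time_s: 16.2
ee_pos: [0.4553, 0.1, 0.221]
eef_rot: [180.0, 0.1, 172.5]
wrist_force: [-0.8, -2.2, 4.4]
finger_gap: 0.028
grip_force: 120.0
```

```bash
cat > s.py <<'E'
from h import *
np.set_printoptions(precision=4,suppress=True)
F=[];
for i in range(4):
    r=None
    read_camera("scene");o=get_obs();F.append(o["wrist_force"])
print(o["time_s"],o["ee_pos"],np.mean(F,0),o["ft_torque"])
for n,z in(("pole_hook",o["ee_pos"][2]+.0095),("eye",o["ee_pos"][2]+.0095),("pole_grip",o["ee_pos"][2]+.0095)):
    print(n,[(np.round(x["position"],1),round(x["score"],2),atz("scene",x["position"],z)) for x in spot_point("scene",n)[:2]])
print("hook kin",o["ee_pos"]+[.1174,.0108,.0095])
E
python3 s.py
```

```text
16.4 [0.4552 0.1    0.221 ] [-0.9476 -1.61    4.5723] [-0.3823 -0.7474 -0.216 ]
pole_hook [(array([288.1, 216.2]), 0.71, array([0.5767, 0.1036, 0.2305]))]
eye [(array([286.9, 215.5]), 0.56, array([0.5819, 0.104 , 0.2305]))]
pole_grip [(array([320.9, 235.6]), 0.95, array([0.4377, 0.0948, 0.2305]))]
hook kin [0.5726 0.1108 0.2305]
```

Call:
carry_out(
  increments=[
    [1, 0.9, 0, 2, 0],
    [1, 0.9, 0, 2, 0],
    [1, 0, 0, 0, 0],
  ],
)

```text
time_s: 16.85
ee_pos: [0.4523, 0.1005, 0.2158]
eef_rot: [180.0, -0.1, 172.5]
wrist_force: [0.0, 0.0, 2.5]
finger_gap: 0.0278
grip_force: 119.5
```

Call:
carry_out(
  increments=[
    [1, 0.7, 0, 2, 0],
    [1, 0, 0, 0, 0],
  ],
)

```text
time_s: 17.05
ee_pos: [0.4512, 0.1006, 0.2134]
eef_rot: [-180.0, -0.2, 172.5]
wrist_force: [-0.1, -1.1, 0.2]
finger_gap: 0.0274
grip_force: 119.3
```

```bash
python3 s.py
```

```text
17.25 [0.4513 0.1005 0.2138] [-1.2011 -0.4291 -0.2474] [0.0495 0.0865 0.053 ]
pole_hook [(array([285.5, 220.3]), 0.74, array([0.5746, 0.1183, 0.2233])), (array([343.9, 201.1]), 0.49, array([ 0.493 , -0.087 ,  0.2233]))]
eye [(array([289.9, 221. ]), 0.62, array([0.5616, 0.1106, 0.2233]))]
pole_grip [(array([319.1, 237. ]), 0.85, array([0.4422, 0.0982, 0.2233]))]
hook kin [0.5687 0.1113 0.2233]
```

Call:
carry_out(
  increments=[
    [1, 0.6, 0, 1.5, 0],
    [1, 0, 0, 0, 0],
    [1, 0, 0, 0, 0],
  ],
)

```text
time_s: 17.7
ee_pos: [0.4514, 0.1005, 0.2129]
eef_rot: [180.0, -0.0, 172.5]
wrist_force: [-1.9, 0.4, 0.7]
finger_gap: 0.0279
grip_force: 119.2
```

```bash
python3 s.py
```

```text
17.9 [0.4514 0.1005 0.2129] [-2.5519  0.565   0.1254] [0.1664 0.1807 0.0671]
pole_hook [(array([285.8, 219.1]), 0.97, array([0.5785, 0.113 , 0.2224])), (array([290.4, 222.8]), 0.49, array([0.5551, 0.1149, 0.2224]))]
eye [(array([288.5, 218.8]), 0.83, array([0.5729, 0.1058, 0.2224]))]
pole_grip [(array([318.7, 237.3]), 0.59, array([0.4428, 0.0995, 0.2224]))]
hook kin [0.5688 0.1113 0.2224]
```

The force rose to about 6.5 N and then fell, which suggests the click. To check, I'll ease the hook back a few mm inside the ring and see whether the flap edge follows in the image.

```bash
python3 - <<'E'
from h import *
np.save("A.npy",np.mean([read_camera("scene").astype(float) for _ in range(2)],0))
E
```

Call:
carry_out(
  increments=[
    [1, 1, 0, -1, 0],
    [1, 0.5, 0, -1.5, 0],
    [1, 0, 0, -1.5, 0],
    [1, 0, 0, 0, 0],
    [1, 0, 0, 0, 0],
  ],
)

```text
time_s: 18.65
ee_pos: [0.4514, 0.1006, 0.2178]
eef_rot: [180.0, 0.2, 172.5]
wrist_force: [2.4, -0.4, 1.6]
finger_gap: 0.0279
grip_force: 119.5
```

```bash
python3 s.py; python3 - <<'E'
from h import *
B=np.mean([read_camera("scene").astype(float) for _ in range(2)],0);A=np.load("A.npy");np.save("B.npy",B)
g=lambda I:cv2.cvtColor(I.astype(np.uint8),cv2.COLOR_BGR2GRAY).astype(np.float32)
C=camera_info("scene");pr=lambda p:cv2.projectPoints(np.array([p],float),np.array(C["rvec"],float),np.array(C["tvec"],float),np.array(C["intrinsics"],float),None)[0].ravel()
x=np.array([.992,-.125,0]);y=np.array([.125,.992,0]);H=np.array([.687,.0975,.18])
for th in(.95,1.05,1.15):
    for yy in(.12,.05):
        print(th,yy,pr(H+y*yy-x*(.172*np.sin(th)+.006*np.cos(th))+np.array([0,0,.172*np.cos(th)-.006*np.sin(th)])))
d=np.abs(A-B).mean(2)
for (r0,r1,c0,c1) in((200,250,225,265),(200,250,265,285),(60,110,50,150)):
    w=cv2.createHanningWindow((c1-c0,r1-r0),cv2.CV_32F)
    print(d[r0:r1,c0:c1].mean(),d[r0:r1,c0:c1].max(),cv2.phaseCorrelate(g(A)[r0:r1,c0:c1].copy(),g(B)[r0:r1,c0:c1].copy(),w))
E
```

```text
18.85 [0.4511 0.1007 0.2175] [ 2.5999 -0.3212  2.865 ] [-0.0842 -1.1194 -0.1033]
pole_hook [(array([287.7, 218.8]), 0.98, array([0.5715, 0.1108, 0.227 ]))]
eye [(array([289.2, 221.7]), 0.97, array([0.5584, 0.1171, 0.227 ]))]
pole_grip [(array([319.7, 236.7]), 0.7, array([0.4394, 0.0986, 0.227 ]))]
hook kin [0.5685 0.1115 0.227 ]
0.95 0.12 [262.09804023 230.13401384]
0.95 0.05 [279.94771408 219.96945844]
1.05 0.12 [264.0440184  234.97435761]
1.05 0.05 [281.79127649 224.74300031]
1.15 0.12 [265.7024028  239.67978981]
1.15 0.05 [283.33843823 229.3939798 ]
4.814166666666666 69.5 ((-0.04490792914512909, -0.4287479268685246), 1.0165915083885193)
7.479166666666666 61.833333333333336 ((-0.2186435934212163, -0.19595780784713668), 0.7250414724349976)
1.4755333333333331 6.666666666666667 ((-0.03894132029923725, 0.0652772154365735), 0.9592743965148925)
```

The flap followed the hook back up under a closing load of about 5 N, so it has not clicked yet. I'll pull on past the hump in small steps.

Call:
carry_out(
  increments=[
    [1, 0, 0, 1.5, 0],
    [1, 0, 0, 1.5, 0],
    [1, 0.3, 0, 1.5, 0],
    [1, 0.3, 0, 1, 0],
    [1, 0, 0, 0, 0],
  ],
)

```text
time_s: 19.6
ee_pos: [0.4482, 0.1005, 0.2103]
eef_rot: [-179.9, -0.2, 172.5]
wrist_force: [-0.7, -0.5, -1.1]
finger_gap: 0.0278
grip_force: 118.9
```

```bash
cat >> s.py <<'E'
g=lambda I:cv2.cvtColor(I.astype(np.uint8),cv2.COLOR_BGR2GRAY).astype(np.float32)
A=np.load("A.npy");B=np.mean([read_camera("scene").astype(float) for _ in range(2)],0)
G=g(B);
# flap edge profile: row of strongest brightness peaks at columns left of the ring
def edge(I):
    hsv=cv2.cvtColor(I.astype(np.uint8),cv2.COLOR_BGR2HSV);out=[]
    for c in range(238,262,3):
        s=I[195:255,c-1:c+2].astype(float).mean(1);w=s[:,2]-s[:,0]+.5*s[:,2]  # orange & bright
        i=int(np.argmax(w));j=slice(max(i-3,0),i+4);ww=np.clip(w[j]-w[j].min(),0,None);out.append(195+(np.arange(60)[j]*ww).sum()/ww.sum())
    return np.round(out,1)
print("edge A",edge(A),"\nedge B",edge(np.load("B.npy")),"\nedge now",edge(B))
E
python3 s.py
```

```text
19.8 [0.4492 0.1006 0.2111] [-0.1211  0.0887 -0.9765] [-0.0095 -0.0707 -0.0142]
pole_hook [(array([287.4, 221.2]), 0.58, array([0.5689, 0.1152, 0.2206]))]
eye [(array([290.7, 221. ]), 0.96, array([0.5615, 0.107 , 0.2206]))]
pole_grip [(array([319.4, 238.6]), 0.8, array([0.4384, 0.1009, 0.2206])), (array([320.6, 239.9]), 0.28, array([0.4318, 0.1025, 0.2206]))]
hook kin [0.5666 0.1114 0.2206]
edge A [228.3 229.  228.6 228.7 229.4 228.2 225.6 221. ] 
edge B [228.4 228.4 227.9 227.1 228.1 223.7 221.9 220. ] 
edge now [228.3 229.9 229.5 230.1 228.9 226.8 227.8 221.8]
```

```bash
cat > ang.py <<'E'
from h import *
C=camera_info("scene");pr=lambda p:cv2.projectPoints(np.array(p,float),np.array(C["rvec"],float),np.array(C["tvec"],float),np.array(C["intrinsics"],float),None)[0].reshape(-1,2)
x=np.array([.992,-.125,0]);y=np.array([.125,.992,0]);H=np.array([.687,.0975,.18])
ths=np.arange(.7,1.5,.02)
def prof(I,y0=.03,y1=.125,L=.172):
    out=[]
    for th in ths:
        P=pr([H+y*yy-x*(L*np.sin(th))+np.array([0,0,L*np.cos(th)]) for yy in np.linspace(y0,y1,40)]).astype(np.float32)
        v=cv2.remap(I.astype(np.float32),P[:,0].reshape(1,-1),P[:,1].reshape(1,-1),cv2.INTER_LINEAR)[0]
        out.append(np.median(v[:,2]-v[:,0]))   # redness of wood
    return np.round(out).astype(int)
if __name__=="__main__":
    print((ths*100).round().astype(int))
    c=np.zeros((400,640,3));c[148:228,240:360]=cv2.resize(cv2.imread("pics/c8.png"),(120,80),interpolation=cv2.INTER_AREA)
    print("0.8",prof(c,0.06,.1));
    for n,I in(("A",np.load("A.npy")),("B",np.load("B.npy")),("now",read_camera("scene"))):print(n,prof(I))
E
python3 ang.py
```

```text
[ 70  72  74  76  78  80  82  84  86  88  90  92  94  96  98 100 102 104
 106 108 110 112 114 116 118 120 122 124 126 128 130 132 134 136 138 140
 142 144 146 148]
0.8 [39 72 71 62 54 32  7  4  4  4  4  4  6 17 41 48 51 53  6  0  0  0  0  0
  0  0  0  0  0  0  0  0  0  0  0  0  0  0  0  0]
A [17 37 38 46 73 81 80 80 80 80 79 77 75 74 70 54 47 38 18  8  6  6  5  5
  5  6  5  6  7 11 13 13 13 13 13 12 13 13 13 13]
B [20 38 40 61 81 80 80 80 79 78 75 73 69 55 47 32 26 38 19  9  6  6  5  5
  5  5  6  5  7 11 12 13 12 13 12 12 12 13 13 12]
now [15 37 39 39 56 80 80 80 80 80 80 80 80 78 76 75 73 65 49 40 17  5  5  5
  6  5  6  6  7 12 14 13 13 13 13 12 13 14 14 13]
```

Call:
carry_out(
  increments=[
    [1, 0, 0, -1, 0],
    [1, 0, 0, -1, 0],
    [1, 0, 0, -1, 0],
    [1, 0, 0, -1, 0],
    [1, 0, 0, 0, 0],
  ],
)

```text
time_s: 20.6
ee_pos: [0.4493, 0.1007, 0.2155]
eef_rot: [-180.0, -0.0, 172.5]
wrist_force: [0.2, -0.2, -1.9]
finger_gap: 0.0281
grip_force: 119.0
```

```bash
python3 s.py|grep -v -e edge -e pole; python3 ang.py | tail -1
```

```text
20.8 [0.4494 0.1007 0.2154] [-0.5354  0.1643 -1.7406] [0.0076 0.0814 0.0072]
eye [(array([291.6, 221.3]), 0.61, array([0.5554, 0.1089, 0.2249]))]
hook kin [0.5668 0.1115 0.2249]
  5  5  6  6  7 11 13 13 13 12 13 13 13 13 13 12]
```

```bash
python3 ang.py | tail -2
```

```text
now [15 37 39 39 56 80 80 80 80 80 80 80 80 78 76 75 73 64 49 39 16  5  5  6
  6  6  5  5  7 11 13 13 13 13 13 13 13 13 13 13]
```

The flap stayed put when the hook eased 4 mm back, and the load is zero, so it has clicked at about 1.06 rad. Unhook sideways.

Call:
carry_out(
  increments=[
    [1, -1, 0, 0.8, 0],
    [1, 0, -2, 0, 0],
    [1, 0, -2, 0, 0],
    [1, 0, -2, 0, 0],
    [1, 0, 0, 0, 0],
  ],
)

```text
time_s: 21.65
ee_pos: [0.4498, 0.0943, 0.2147]
eef_rot: [-180.0, 0.0, 172.5]
wrist_force: [0.7, -0.0, -2.4]
finger_gap: 0.028
grip_force: 119.0
```

Call:
carry_out(
  increments=[
    [1, -0.4, -3, 0, 0],
    [1, -0.3, -3, 0, 0],
    [1, -0.3, -3, 0, 0],
    [1, 0, 0, 0, 0],
  ],
)

```text
time_s: 22.05
ee_pos: [0.4495, 0.0852, 0.2147]
eef_rot: [-180.0, 0.0, 172.5]
wrist_force: [-0.7, -0.1, -1.4]
finger_gap: 0.028
grip_force: 118.9
```

```bash
python3 s.py|grep -v edge; python3 ang.py | tail -2
```

```text
22.25 [0.4495 0.0856 0.2146] [ 0.1691  0.1399 -1.7882] [-0.0055 -0.0383  0.0389]
pole_hook []
eye [(array([258.4, 237.8]), 0.71, array([0.5815, 0.2345, 0.2241])), (array([291.5, 221.2]), 0.59, array([0.5565, 0.1083, 0.2241]))]
pole_grip [(array([323.4, 234.5]), 0.93, array([0.4389, 0.0812, 0.2241]))]
hook kin [0.5669 0.0964 0.2241]
now [15 36 39 39 57 80 80 80 80 80 80 80 80 79 76 75 73 63 48 40 17  5  5  6
  6  6  6  5  7 11 13 13 13 13 13 13 13 13 14 13]
```

Call:
carry_out(
  increments=[
    [1, 0, -3, 0, 0],
    [1, 0, -3, 0, 0],
    [1, 0, -4, 0, 0],
    [1, 0, -5, 0, 0],
    [1, 0, -8, 0, 0],
  ],
)

```text
time_s: 23.05
ee_pos: [0.4465, 0.0624, 0.2146]
eef_rot: [180.0, 0.0, 172.5]
wrist_force: [-0.4, -0.7, -0.9]
finger_gap: 0.0278
grip_force: 118.9
```

Call:
carry_out(
  increments=[
    [1, 0, -10, 0, 0],
    [1, 15, 0, 0, 0],
    [1, 30, 0, 0, 0],
    [1, 30, 0, 0, 0],
    [1, 0, 0, 0, 0],
  ],
)

```text
time_s: 23.55
ee_pos: [0.3671, 0.062, 0.2143]
eef_rot: [-180.0, -0.2, 172.5]
wrist_force: [1.0, -0.9, -2.2]
finger_gap: 0.0281
grip_force: 119.0
```

```bash
python3 s.py|grep -v edge; python3 ang.py | tail -2
```

```text
23.75 [0.3719 0.0624 0.215 ] [-0.0874 -0.1635 -1.3816] [ 0.0013 -0.0682 -0.0129]
pole_hook [(array([312.6, 221.4]), 0.76, array([0.5044, 0.0613, 0.2245])), (array([265.2, 307.6]), 0.2, array([0.3709, 0.4042, 0.2245]))]
eye [(array([290.4, 220.8]), 0.56, array([0.5602, 0.1097, 0.2245]))]
pole_grip [(array([348.5, 243.1]), 0.71, array([0.3555, 0.0549, 0.2245]))]
hook kin [0.4893 0.0732 0.2245]
now [15 36 39 40 56 80 80 80 80 80 80 80 81 78 77 75 74 64 49 40 16  5  5  6
  6  6  6  6  7 12 13 12 13 13 14 13 13 13 13 13]
```

Call:
carry_out(
  increments=[
    [1, -18.5, -36.3, 0, 0],
    [1, -18.5, -36.3, 0, 0],
    [1, -18.5, -36.3, 0, 0],
    [1, -18.5, -36.3, 0, 0],
    [1, -18.5, -36.3, 0, 0],
  ],
)

```text
time_s: 24.55
ee_pos: [0.4394, -0.1311, 0.2145]
eef_rot: [180.0, 0.0, 172.5]
wrist_force: [0.8, 0.5, -0.5]
finger_gap: 0.0277
grip_force: 119.0
```

Call:
carry_out(
  increments=[
    [1, 0, 0, 20, 0],
    [1, 0, 0, 40, 0],
    [1, 0, 0, 40, 0],
    [1, 0, 0, 40, 0],
    [1, 0, 0, 30, 0],
  ],
)

```text
time_s: 25.05
ee_pos: [0.4378, -0.1292, 0.0422]
eef_rot: [180.0, -0.1, 172.5]
wrist_force: [-0.9, 0.1, -0.9]
finger_gap: 0.0279
grip_force: 119.3
```

Call:
carry_out(
  increments=[
    [1, 0, 0, 20, 0],
    [1, 0, 0, 8, 0],
    [1, 0, 0, 4, 0],
    [1, 0, 0, 0, 0],
    [1, 0, 0, 0, 0],
  ],
)

```text
time_s: 25.55
ee_pos: [0.44, -0.1297, 0.0137]
eef_rot: [-180.0, 0.1, 172.5]
wrist_force: [1.0, 0.1, -1.3]
finger_gap: 0.0277
grip_force: 119.3
```

Call:
carry_out(
  increments=[
    [1, 0, 0, 4, 0],
    [1, 0, 0, 2, 0],
    [1, 0, 0, 1, 0],
    [1, 0, 0, 0, 0],
  ],
)

```text
time_s: 25.95
ee_pos: [0.4389, -0.1294, 0.0057]
eef_rot: [-180.0, 0.0, 172.5]
wrist_force: [0.3, 0.3, -1.6]
finger_gap: 0.0278
grip_force: 119.3
```

Call:
carry_out(
  increments=[
    [1, 0, 0, 0.5, 0],
    [1, 0, 0, 0, 0],
  ],
)

```text
time_s: 26.15
ee_pos: [0.439, -0.1294, 0.0055]
eef_rot: [-180.0, 0.0, 172.5]
wrist_force: [-0.6, 1.4, 3.0]
finger_gap: 0.028
grip_force: 120.1
```

Call:
carry_out(
  increments=[
    [0.5, 0, 0, 0, 0],
    [0.4, 0, 0, 0, 0],
    [0.2, 0, 0, 0, 0],
    [0, 0, 0, 0, 0],
    [0, 0, 0, 0, 0],
  ],
  force=20,
)

```text
time_s: 26.65
ee_pos: [0.4389, -0.1294, 0.0051]
eef_rot: [180.0, 0.0, 172.5]
wrist_force: [-0.2, -0.4, 0.8]
finger_gap: 0.0848
grip_force: 0.0
```

Call:
carry_out(
  increments=[
    [0, 0, 0, -10, 0],
    [0, 0, 0, -30, 0],
    [0, 0, 0, -40, 0],
    [0, 0, 0, -40, 0],
    [0, 0, 0, -40, 0],
  ],
)

```text
time_s: 27.15
ee_pos: [0.4386, -0.1293, 0.1675]
eef_rot: [-180.0, 0.0, 172.5]
wrist_force: [0.4, 0.0, -0.1]
finger_gap: 0.0851
grip_force: 0.0
```

Call:
carry_out(
  increments=[
    [0, 40, 0, -20, 0],
    [0, 40, 0, 0, 0],
    [0, 0, 0, 0, 0],
    [0, 0, 0, 0, 0],
    [0, 0, 0, 0, 0],
  ],
)

```text
time_s: 27.65
ee_pos: [0.3605, -0.1192, 0.1857]
eef_rot: [-180.0, 0.1, 172.5]
wrist_force: [-0.2, -0.3, -0.6]
finger_gap: 0.0853
grip_force: 0.0
```

```bash
python3 ang.py | tail -2; python3 - <<'E'
from h import *
np.set_printoptions(precision=3,suppress=True)
o=get_obs();print(o["time_s"],o["ee_pos"],o["finger_gap"],o["wrist_force"])
for c in("scene","top","wrist"):
    read_camera(c)
    for n,z in dict(pole_grip=.015,pole_hook=.015,spice_jar=0,avocado=0,mug=0,tomato=.015).items():
        print(c,n,[(round(x["score"],2),atz(c,x["position"],z)) for x in spot_point(c,n)[:1]])
E
```

```text
now [15 37 39 39 56 80 80 80 80 80 80 80 80 79 76 75 73 63 48 39 16  5  5  6
  5  6  6  6  7 11 13 14 14 13 13 13 13 13 13 13]
27.7 [ 0.361 -0.119  0.185] 0.08518904331048567 [-0.217 -0.195 -0.398]
scene pole_grip [(0.65, array([ 0.434, -0.143,  0.015]))]
scene pole_hook [(0.96, array([ 0.557, -0.125,  0.015]))]
scene spice_jar [(0.6, array([ 0.529, -0.372,  0.   ]))]
scene avocado [(0.58, array([ 0.548, -0.372,  0.   ]))]
scene mug [(0.59, array([0.614, 0.313, 0.   ]))]
scene tomato [(0.86, array([0.488, 0.324, 0.015]))]
top pole_grip []
top pole_hook [(0.43, array([ 0.549, -0.126,  0.015]))]
top spice_jar []
top avocado [(0.66, array([ 0.547, -0.372,  0.   ]))]
top mug []
top tomato [(0.69, array([0.472, 0.324, 0.015]))]
wrist pole_grip [(0.61, array([ 0.425, -0.13 ,  0.015]))]
wrist pole_hook [(0.81, array([ 0.56 , -0.121,  0.015]))]
wrist spice_jar []
wrist avocado []
wrist mug []
wrist tomato [(0.93, array([0.477, 0.315, 0.015]))]
```

The pole lies flat (grip near (0.43,-0.13), hook near (0.555,-0.124)), the flap is steady and down, and the avocado, mug and tomato still measure where they were. The spice jar was not re-detected reliably, but the arm never went near it.

```bash
python3 -c "
from plant import *
print(close_job())"
```

```text
the job is handed in; nothing more can be done
None
```

The job is handed in (result not reported back): I pulled the flap down with the pole until it clicked, at about 1.06 rad by camera estimate, and it stayed there; the pole is unhooked and lying flat on the worktop, with the avocado, mug and tomato measured in place and the spice jar not re-measured.

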